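Pack the last spice jar and fold the carton shut

ROBOT

A 6-joint arm with a two-finger parallel gripper is mounted at the origin on a cart in front of the work surface, level with it; the furniture and walls round the work are solid. World frame = base frame: x ahead of the robot, y to its left, z up, the work surface at z = 0. Lengths are in m, angles in rad, forces in N, time in s.
With the tool pointing down it reaches from about 0.35 to 0.725 m from the base axis. Payload 4.3 kg.
Tool frame: the origin (TCP) lies at the very end of the fingers, on their centre line; the grasp point (between the pads) lies 19 mm behind it; z points along the fingers, y is the line along which they close (so a half turn about z gives the same grasp; the last joint's range is limited). The gripper opens to 85 mm and grips with 20 to 120 N. Pads are 22 mm wide; open, the fingers measure 114 mm over their backs; the gripper's body (76 mm by 85 mm) begins 54 mm behind the grasp point. The pads swing forward as they close: fully open they stand 13 mm farther back than shut.
Start: joints at [1.114, 0.377, 0.081, 1.274, 0, 1.46], TCP at [0.195, 0.541, 0.198] pointing down, gripper open.
Joint ranges: [-2.72, 2.72], [-0.84, 1.66], [-1.02, 1.22], [-1.77, 2.12], [-1.37, 1.28], [-3.14, 3.14]. Speed limits (rad/s): [2.57, 2.57, 3.14, 3.14, 3.14, 3.14].

INTERFACE

Orientations are given as a rotation vector (axis times angle).
In Python, from cell import sensors, viewer, finish_job gives the robot as it stands.
- The arm moves only by the shell command python3 -m crank 'ROWS' [FORCE]. ROWS is text: rows parted by semicolons, each of 7 numbers parted by spaces: the shift along the tool's x, y, z in units of 0.15 m (1.0 is 0.15 m), then the turn, a rotation vector about the tool's x, y, z in units of 120 degrees (1.0 is 120 degrees), then the finger opening in mm, from 0 to 85.4. A call has exactly 8 rows; each row is the pose to reach, as a shift and turn from the pose commanded when the call began, along the tool's axes at that moment; what a row does not reach only later rows make up. A row lasts 1/12 s, in which the tool goes at most 41.7 mm and 7.16 degrees, less where a joint would pass 70% of its speed; a pose out of reach is approached as far as the arm can. A call with a number of a shift or a turn outside -1 to 1 is refused whole. A call with a gripper value outside its range is refused whole. The fingers move at their own pace and stop on an object; FORCE is the grip in N (left out, the last holds). Time passes only in rows, so rows that repeat a pose let the fingers close, or fill a call up. It gives the time, the measured TCP pose, the force, the opening and the grip force at its end, in the units of the state.
- sensors.get_state(): the state, without advancing time (a new reading comes with each control period).
- viewer.camera(name): name is "side" or "top" or "wrist"; returns (picture, depth): 420x560x3 uint8, red, green, blue; 420x560 float32, m along the optical axis (not along the pixel's ray), 0 where there is no reading.
- viewer.calibration(name): a dict with "camera_matrix" (3x3 intrinsics, pixels), "cam_to_world" (4x4, takes a point from camera to world coordinates); the wrist camera has in their place "mount" (4x4, takes a point from camera to tool coordinates, whose origin is the TCP and whose axes are the flange's). Camera axes: x right, y up, looking along -z (the intrinsics and any distortion apply to the point x, -y, -z); pixel columns grow to the right and rows downward; lengths in m; the calibration is good to about 2 mm. A picture is of the moment at which its call begins: read the wrist's pose just before it. calibration takes no time and is no camera call.
- finish_job(): hands the job in; it is judged then, once.
The state is a dict: "clock": time; "joint_pos": joint angles; "joint_vel": joint speeds; "tau": joint torques, N m; "position": TCP position; "tool_rot": TCP orientation; "force": force on the tool from outside, world axes, zero at the start; "wrist_torque": the same for the moment, N m; "opening": finger opening in m; "grasp_force": force on a finger pad.
Only numpy, scipy, OpenCV 4.12 (cv2) and the standard library are available. Lean on these libraries where they do the work, as an engineer would, in place of code of your own. Each camera call takes 0.05 s, during which the arm holds its last target. There are 200 camera calls.

TASK

Finish packing the small cardboard carton: lower the spice jar that is still out upright into the empty cell beside the other two jars, without dropping it in. Then close the carton by folding its two short flaps in first and the two long flaps down over them, until all four lie flat, ready for taping. Do not knock the water glass.

Things in the scene. Friction and masses are not known exactly. Their poses are not given: they have to be found in the camera images.
- carton: open-topped brown cardboard carton, fixed; outside 96 (its x) x 204 (its y) mm, board 3 mm, inner floor 3 mm above the origin, rim 120 mm high. Origin: centre of the underside; x runs across its short side (away from the robot at yaw 0), y along its long side. Partitions 55 mm high at y = -33 and +33 mm make three cells of 90 x 64 mm; the middle and -y cells hold jars up to 105 mm high
- empty_cell (a point): centre of the floor of the empty cell, the one at the carton's +y end
- spice_jar: the jar still to be packed: round glass spice jar with a green label and a black cap, 40 mm across, 105 mm high, 0.11 kg, standing upright on the worktop to the left of the carton; origin at the centre of its underside
- water_glass: clear drinking glass, 79 mm across, 90 mm high, standing empty behind the spice jar; origin at the centre of its underside
- short_left (a joint): angle of the short cardboard flap hinged on the carton's +y wall (left as the robot sees it at yaw 0): 0 = folded in flat over the carton, 1.57 = upright, more = leaning outward. 88 mm wide, 47 mm from crease to free edge, 3 mm thick; stiff crease, it stays where it is left (limit 2.6: swing a far-leaning flap up in an arc); the short flaps lie under the long ones
- short_left_hinge (a point): middle of the crease (hinge line) of flap short_left, in the mid-plane of the board
- short_left_edge (a point): middle of the free edge of flap short_left; moves with the flap
- short_right (a joint): angle of the short cardboard flap hinged on the carton's -y wall (right): 0 = folded in flat over the carton, 1.57 = upright, more = leaning outward. 88 mm wide, 47 mm from crease to free edge, 3 mm thick; stiff crease, it stays where it is left (limit 2.6: swing a far-leaning flap up in an arc); the short flaps lie under the long ones
- short_right_hinge (a point): middle of the crease (hinge line) of flap short_right, in the mid-plane of the board
- short_right_edge (a point): middle of the free edge of flap short_right; moves with the flap
- long_near (a joint): angle of the long cardboard flap hinged on the carton's -x wall (nearest the robot at yaw 0): 0 = folded in flat over the carton, 1.57 = upright, more = leaning outward. 196 mm wide, 47 mm from crease to free edge, 3 mm thick; stiff crease, it stays where it is left (limit 2.6: swing a far-leaning flap up in an arc); the long flaps lie on top of the short ones and nearly meet in the middle
- long_near_hinge (a point): middle of the crease (hinge line) of flap long_near, in the mid-plane of the board
- long_near_edge (a point): middle of the free edge of flap long_near; moves with the flap
- long_far (a joint): angle of the long cardboard flap hinged on the carton's +x wall (farthest from the robot at yaw 0): 0 = folded in flat over the carton, 1.57 = upright, more = leaning outward. 196 mm wide, 47 mm from crease to free edge, 3 mm thick; stiff crease, it stays where it is left (limit 2.6: swing a far-leaning flap up in an arc); the long flaps lie on top of the short ones and nearly meet in the middle
- long_far_hinge (a point): middle of the crease (hinge line) of flap long_far, in the mid-plane of the board. The dish rack's shelf hangs 0.42 m over the worktop from x = 0.64 on: tilt the tool to keep the wrist clear of it
- long_far_edge (a point): middle of the free edge of flap long_far; moves with the flap
There are look-alikes about, which are no part of the job. What is shaped like the spice_jar but pink is not meant.

How it is judged:
On the way, in this order (a step that is already met when the one before it is completed fails the run):
1. the spice jar stands upright on the floor of the empty cell, let go (x of spice_jar in the frame of carton between -0.045 and 0.045 m and y of spice_jar in the frame of carton between 0.034 and 0.1 m and z of spice_jar in the frame of carton below 0.012 m and angle between spice_jar's own z axis and vertical below 0.2 rad and contact force between the fingers and spice_jar below 0.2 N), for 0.2 s.
2. both short flaps are folded in (within 0.35 rad of flat) while both long flaps are still open (more than 0.8 rad) (value of joint each of short_left, short_right below 0.35 rad and value of joint each of long_near, long_far above 0.8 rad), for 0.2 s.
At the end, for the whole second after the job is handed in: The spice jar stands upright (within 0.2 rad) on the floor of the end cell that was empty, and all four flaps lie flat, each within 0.12 rad of fully closed, the short ones under the long ones; everything at rest (x of spice_jar in the frame of carton between -0.045 and 0.045 m and y of spice_jar in the frame of carton between 0.034 and 0.1 m and z of spice_jar in the frame of carton below 0.012 m and angle between spice_jar's own z axis and vertical below 0.2 rad and value of joint each of short_left, short_right, long_near, long_far below 0.12 rad and linear speed of spice_jar below 0.02 m/s); the robot touches nothing.
It fails at once if the jar is let go over the carton more than 45 mm above its place (horizontal distance between spice_jar and empty_cell below 0.06 m and z of spice_jar in the frame of carton above 0.045 m and contact force between the fingers and spice_jar below 0.05 N).
It fails at once if the water glass is knocked: moved more than 30 mm or tipped more than 0.4 rad (distance of water_glass from where it was at the start of the episode above 0.03 m or angle between water_glass's own z axis and vertical above 0.4 rad).
It also fails if it takes over 64 s, if anything falls off the work surface, if the arm or the gripper's body presses on something with over 40 N, if the wrist force passes 120 N, or if a joint passes its speed limit or range.

## Working session

There is one attempt and no reset: what is moved stays moved. The work goes in short steps, Python scripts to look and compute and a shell command to move; the robot and the scene stay as the last step left them, time stands still between calls to the robot, and variables do not carry over. Pictures are saved under pics/ and viewed, at most 10 in all, crops included, and the job is handed in when it is done.

```bash
ls; mkdir -p pics; python3 - <<'E'
from cell import sensors, viewer
import cv2,numpy as np
s=sensors.get_state();print({k:np.round(v,3) for k,v in s.items()})
for n in ("side","top"):
    p,d=viewer.camera(n);cv2.imwrite(f"pics/{n}0.png",p[:,:,::-1]);np.save(f"pics/{n}0.npy",d)
    print(n,viewer.calibration(n))
print(viewer.calibration("wrist"))
E
```

```text
pics
{'clock': np.float64(0.0), 'joint_pos': array([1.114, 0.378, 0.08 , 1.274, 0.   , 1.461]), 'joint_vel': array([-0.001, -0.   ,  0.001, -0.   , -0.001,  0.001]), 'tau': array([ 0.0000e+00, -4.6360e+01,  2.6988e+01,  2.1000e-02, -0.0000e+00,
        0.0000e+00]), 'position': array([0.195, 0.54 , 0.197]), 'tool_rot': array([-5.420e-01, -3.094e+00,  3.000e-03]), 'force': array([ 0.542, -0.131, -0.068]), 'wrist_torque': array([-0.013,  0.018,  0.043]), 'grasp_force': np.float64(0.0), 'opening': np.float64(0.085)}
side {'camera_matrix': array([[480.10082439,   0.        , 270.74528516],
       [  0.        , 480.10082439, 214.58655759],
       [  0.        ,   0.        ,   1.        ]]), 'cam_to_world': array([[-0.99376501, -0.07541802,  0.08211717,  0.60495083],
       [ 0.1097048 , -0.52996833,  0.84089145,  0.84313218],
       [-0.01989887,  0.84465714,  0.5349377 ,  0.6217298 ],
       [ 0.        ,  0.        ,  0.        ,  1.        ]])}
top {'camera_matrix': array([[459.86185131,   0.        , 278.87291198],
       [  0.        , 459.86185131, 204.21496299],
       [  0.        ,   0.        ,   1.        ]]), 'cam_to_world': array([[ 0.0011121 ,  0.98426236, -0.17670985,  0.33522914],
       [-0.99957309,  0.00625336,  0.02854013,  0.05798902],
       [ 0.02919601,  0.17660267,  0.98384912,  1.09756536],
       [ 0.        ,  0.        ,  0.        ,  1.        ]])}
{'camera_matrix': array([[327.10159575,   0.        , 277.00571318],
       [  0.        , 327.10159575, 216.75089979],
       [  0.        ,   0.        ,   1.        ]]), 'mount': array([[-2.45458213e-04,  9.57781609e-01,  2.87496659e-01,
         7.31322790e-02],
       [ 9.99999965e-01,  2.08060952e-04,  1.60632303e-04,
         1.27023498e-03],
       [ 9.40338374e-05,  2.87496689e-01, -9.57781627e-01,
        -1.75880955e-01],
       [ 0.00000000e+00,  0.00000000e+00,  0.00000000e+00,
         1.00000000e+00]])}
```

View pics/top0.png

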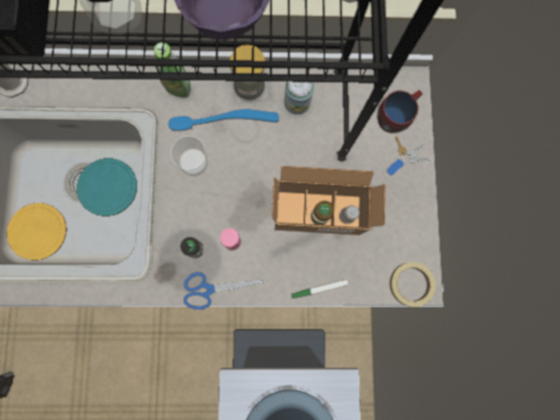

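View pics/side0.png

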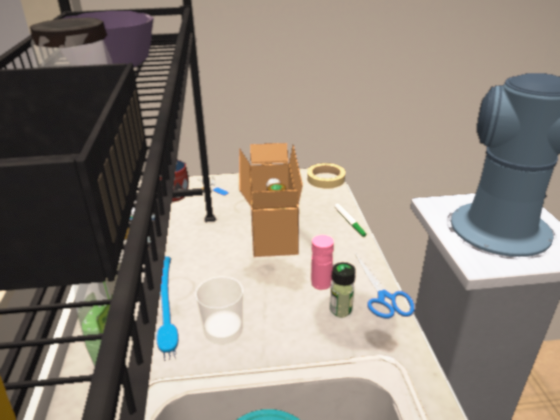

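The top view shows the green-label jar at about (191,246), the pink decoy at (230,238), the glass at (190,156), and the carton at 273–384 × 168–235. The far and right flaps lean outward, and the left and near flaps are nearly upright. The side view shows the same layout.

```bash
cat > h.py <<'E'
import numpy as np, cv2
from scipy.spatial.transform import Rotation as R
from cell import sensors, viewer
def cloud(d,K,T):
    v,u=np.mgrid[:d.shape[0],:d.shape[1]]
    P=np.stack([(u-K[0,2])/K[0,0]*d,-(v-K[1,2])/K[1,1]*d,-d],-1)
    P=P@T[:3,:3].T+T[:3,3]; P[d==0]=np.nan; return P
def fixed(n,d):
    c=viewer.calibration(n); return cloud(d,c["camera_matrix"],c["cam_to_world"])
def pose():
    s=sensors.get_state(); T=np.eye(4); T[:3,:3]=R.from_rotvec(s["tool_rot"]).as_matrix(); T[:3,3]=s["position"]; return T
E
python3 - <<'E'
from h import *
p={n:cv2.imread(f"pics/{n}0.png") for n in("side","top")}
C={n:fixed(n,np.load(f"pics/{n}0.npy")) for n in p}
np.set_printoptions(precision=3,suppress=True)
for n,uv in (("top",(191,246)),("top",(230,238)),("top",(190,162)),("side",(343,270)),("side",(322,243))):
    print(n,uv,C[n][uv[1],uv[0]])
# jars: top-cap points by height
for n in C:
    P=C[n]; 
    m=(P[...,2]>.085)&(P[...,2]<.125)&(P[...,1]>.1)&(P[...,1]<.35)&(P[...,0]<.42)&(P[...,0]>.2)
    k,l,st,ce=cv2.connectedComponentsWithStats(m.astype(np.uint8))
    for i in range(1,k):
        if st[i,4]>15:
            q=P[l==i]; print(n,"cap",ce[i],st[i,4],q.min(0),q.max(0),np.median(q,0))
    m=(P[...,2]>.02)&(P[...,2]<.1)&(P[...,1]>.1)&(P[...,1]<.35)&(P[...,0]>.42)&(P[...,0]<.6)
    q=P[m]; print(n,"glass",len(q),np.percentile(q,[2,50,98],axis=0))
# carton
for n in C:
    P=C[n]; hsv=cv2.cvtColor(p[n],cv2.COLOR_BGR2HSV)
    m=(hsv[...,0]>4)&(hsv[...,0]<20)&(hsv[...,1]>90)&(P[...,2]>.05)&(P[...,2]<.22)&(P[...,0]>.25)&(P[...,0]<.6)&(P[...,1]>-.25)&(P[...,1]<.15)
    q=P[m]; np.save(f"pics/c_{n}.npy",q); print(n,len(q),q.min(0),q.max(0))
    r=q[(abs(q[:,2]-.1)<.018)]; 
    print("rect walls",cv2.minAreaRect((r[:,:2]*1000).astype(np.float32)))
    r=q[(q[:,2]>.117)];
    print("rim+",np.percentile(r,[1,50,99],axis=0))
E
python3 - <<'E'
import cv2
a=cv2.imread("pics/top0.png")[155:245,260:395];b=cv2.imread("pics/side0.png")[135:265,225:315]
a=cv2.resize(a,None,fx=3.4,fy=3.4,interpolation=2);b=cv2.resize(b,None,fx=3.4,fy=3.4,interpolation=2)
h=max(a.shape[0],b.shape[0]);f=lambda i:cv2.copyMakeBorder(i,0,h-i.shape[0],0,0,0)
cv2.imwrite("pics/crop1.png",cv2.hconcat([f(a),f(b)]))
E
```

```text
top (191, 246) [0.421 0.218 0.106]
top (230, 238) [0.439 0.135 0.106]
top (190, 162) [0.633 0.242 0.012]
side (343, 270) [0.425 0.226 0.108]
side (322, 243) [0.444 0.144 0.107]
side cap [349.736 272.135] 178 [0.402 0.2   0.085] [0.42  0.241 0.109] [0.413 0.229 0.106]
side glass 1364 [[0.421 0.137 0.022]
 [0.439 0.155 0.063]
 [0.599 0.241 0.098]]
top cap [189.447 250.607] 150 [0.401 0.202 0.088] [0.419 0.241 0.111] [0.412 0.221 0.106]
top glass 187 [[0.42  0.117 0.022]
 [0.443 0.207 0.066]
 [0.6   0.251 0.098]]
side 4651 [ 0.454 -0.198  0.05 ] [0.586 0.046 0.172]
rect walls ((511.579345703125, -69.15754699707031), (210.04067993164062, 93.63639831542969), 86.64126586914062)
rim+ [[ 0.457 -0.192  0.118]
 [ 0.516 -0.05   0.144]
 [ 0.582  0.043  0.169]]
top 3530 [ 0.451 -0.191  0.05 ] [0.583 0.043 0.173]
rect walls ((510.2040710449219, -66.65528106689453), (199.97311401367188, 95.56458282470703), 86.67074584960938)
rim+ [[ 0.454 -0.188  0.119]
 [ 0.559 -0.093  0.144]
 [ 0.581  0.041  0.17 ]]
```

View pics/crop1.png

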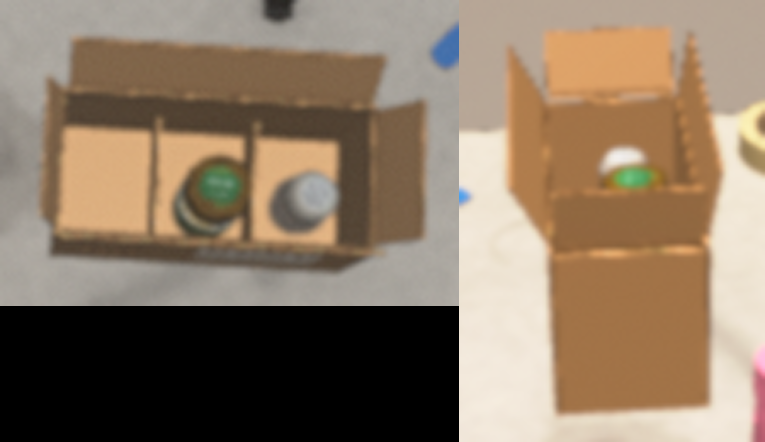

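```bash
cat >> h.py <<'E'
np.set_printoptions(precision=3,suppress=True)
def frame(c,yaw): T=np.eye(4); T[:3,:3]=R.from_euler('z',yaw).as_matrix(); T[:3,3]=c; return T
def down(yaw_y,tilt=0,axis='y'):
    """tool pointing down, closing axis at world angle yaw_y"""
    y=np.array([np.cos(yaw_y),np.sin(yaw_y),0]); z=np.array([0,0,-1.]); return np.stack([np.cross(y,z),y,z],1)
def rel(pos,Rm,T=None):
    T=pose() if T is None else T
    s=T[:3,:3].T@(np.asarray(pos)-T[:3,3])/.15
    r=R.from_matrix(T[:3,:3].T@Rm).as_rotvec()/np.radians(120)
    return np.round(np.r_[s,r],3)
E
python3 - <<'E'
from h import *
for n in("top","side"):
    q=np.load(f"pics/c_{n}.npy")
    best=[]
    for yaw in(-.058,):
        T=np.linalg.inv(frame([.511,-.068,0],yaw)); l=q@T[:3,:3].T+T[:3,3]
        w=l[(l[:,2]<.115)]
        print(n,"wall pctl x",np.percentile(w[:,0],[1,5,95,99]),"y",np.percentile(w[:,1],[1,5,95,99]))
        for name,ax,sg in(("left",1,1),("right",1,-1),("near",0,-1),("far",0,1)):
            half=.1005 if ax else .0465
            oth=l[:,1-ax]; lim=.036 if ax else .085
            m=(l[:,2]>.126)&(abs(oth)<lim)&(sg*l[:,ax]>half-.012)
            f=l[m]
            if len(f)<15: print(name,len(f));continue
            u=sg*f[:,ax]; z=f[:,2]
            ang=np.arctan2(np.median(z)-.12,half-np.median(u))
            A=np.polyfit(z,u,1)
            print(name,len(f),"angle via hinge %.2f"%ang,"slope angle %.2f"%(np.pi/2+np.arctan(A[0])),"u at z=.12 %.4f"%np.polyval(A,.12),"zmax",z.max(),"umax",u.max())
            # yaw from along-direction
            B=np.polyfit(oth[m],u-A[0]*z,1); print("   yaw slope",B[0]*sg*(1 if ax else -1))
s=pose()
Rg=down(-.058); print(rel([.422,.2205,.20],Rg), Rg[:,0])
E
```

```text
top wall pctl x [-0.048 -0.048  0.046  0.046] y [-0.098 -0.097  0.077  0.096]
left 130 angle via hinge 1.82 slope angle 1.80 u at z=.12 0.1009 zmax 0.16348947939328584 umax 0.11076768370903058
   yaw slope 0.0038087570481380195
right 434 angle via hinge 1.97 slope angle 2.05 u at z=.12 0.0980 zmax 0.16366123660929832 umax 0.12080850472190902
   yaw slope 0.006633338175991778
near 194 angle via hinge 1.72 slope angle 1.79 u at z=.12 0.0439 zmax 0.17345754139751135 umax 0.05636135297780309
   yaw slope 0.0033253842973628377
far 1121 angle via hinge 1.97 slope angle 2.06 u at z=.12 0.0438 zmax 0.16738330064615192 umax 0.06885686866044483
   yaw slope 0.005508094787756786
side wall pctl x [-0.044 -0.042  0.043  0.047] y [-0.104 -0.103  0.102  0.103]
left 585 angle via hinge 1.79 slope angle 1.80 u at z=.12 0.1002 zmax 0.16756637571418376 umax 0.1133822540270119
   yaw slope 0.0031159891948351285
right 543 angle via hinge 2.06 slope angle 2.06 u at z=.12 0.1005 zmax 0.16385735780358884 umax 0.12977657538396598
   yaw slope 0.010394163026821158
near 307 angle via hinge 1.63 slope angle 1.77 u at z=.12 0.0423 zmax 0.17190355170006216 umax 0.05389853867035749
   yaw slope 0.005289769179320913
far 410 angle via hinge 2.03 slope angle 2.07 u at z=.12 0.0450 zmax 0.16676675721480416 umax 0.07010898776319063
   yaw slope 0.003873385864490523
[-2.147 -1.49  -0.017 -0.001  0.     0.612] [0.058 0.998 0.   ]
```

```bash
python3 -m crank '-1 -0.7 0 0 0 0.3 85;-1 -0.7 0 0 0 0.3 85;-1 -0.7 0 0 0 0.3 85;-1 -0.7 0 0 0 0.3 85;-1 -0.7 0 0 0 0.3 85;-1 -0.7 0 0 0 0.3 85;-1 -0.7 0 0 0 0.3 85;-1 -0.7 0 0 0 0.3 85' 30
python3 -c "
from h import *
print(rel([.422,.2205,.20],down(-.054)))"
```

```text
clock: 0.77
position: [0.3004, 0.3915, 0.1977]
tool_rot: [-1.469, -2.776, 0.0]
force: [0.3, 0.1, -0.8]
opening: 0.0849
grasp_force: 0.0
[-1.399  0.029 -0.016 -0.    -0.     0.311]
```

```bash
python3 -m crank '-0.7 0.02 0 0 0 0.31 85;-1 0.02 0 0 0 0.31 85;-1 0.02 0 0 0 0.31 85;-1 0.02 0 0 0 0.31 85;-1 0.02 0 0 0 0.31 85;-1 0.02 0 0 0 0.31 85;-1 0.02 0 0 0 0.31 85;-1 0.02 0 0 0 0.31 85'
python3 - <<'E'
from h import *
print(rel([.422,.2205,.20],down(-.054)))
T=pose();p,d=viewer.camera("wrist");cv2.imwrite("pics/w1.png",p[:,:,::-1])
c=viewer.calibration("wrist");P=cloud(d,c["camera_matrix"],T@c["mount"])
m=(P[...,2]>.095)&(P[...,2]<.115)&(P[...,1]>.16)&(P[...,1]<.3)&(P[...,0]<.5)
q=P[m];print(len(q),q.min(0),q.max(0),q.mean(0))
m=(P[...,2]>.075)&(P[...,2]<.095)&(P[...,1]>.17)&(P[...,1]<.3)&(P[...,0]<.5)
q=P[m];print(len(q),q.min(0),q.max(0),q.mean(0))
E
```

```text
clock: 1.43
position: [0.3868, 0.2698, 0.1978]
tool_rot: [-2.274, -2.167, 0.0]
force: [0.3, -0.3, 0.8]
opening: 0.0849
grasp_force: 0.0
[-0.317  0.25  -0.015 -0.    -0.     0.003]
1575 [0.402 0.202 0.095] [0.441 0.242 0.107] [0.421 0.224 0.104]
273 [0.401 0.215 0.075] [0.442 0.243 0.095] [0.418 0.237 0.087]
```

View pics/w1.png

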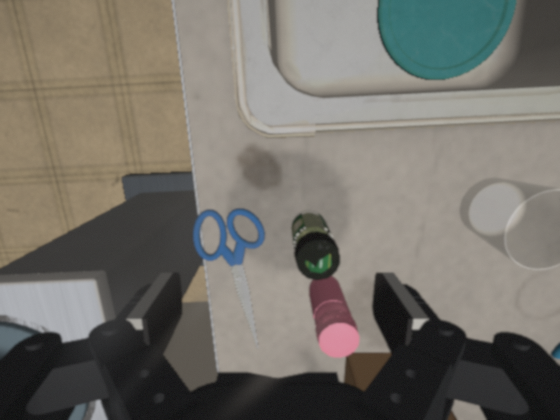

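The wrist view shows the green jar at (317,250), the pink one at (335,330) and the glass at the right (525,215). The depth reading puts the jar centre at (0.4215, 0.222).

```bash
python3 -m crank '-0.3 0.24 0 0 0 0.003 85;-0.307 0.247 0 0 0 0.003 85;-0.307 0.247 0.2 0 0 0.003 85;-0.307 0.247 0.4 0 0 0.003 85;-0.307 0.247 0.6 0 0 0.003 85;-0.307 0.247 0.8 0 0 0.003 85;-0.307 0.247 0.865 0 0 0.003 85;-0.307 0.247 0.865 0 0 0.003 85'
python3 -m crank '0 0 0 0 0 0 20;0 0 0 0 0 0 20;0 0 0 0 0 0 20;0 0 0 0 0 0 20;0 0 0 0 0 0 20;0 0 0 0 0 0 20;0 0 0 0 0 0 20;0 0 0 0 0 0 20' 40
```

```text
clock: 2.15
position: [0.4189, 0.2204, 0.0657]
tool_rot: [-2.282, -2.155, 0.009]
force: [-1.3, 0.0, 1.1]
opening: 0.0849
grasp_force: 0.0
clock: 2.82
position: [0.4252, 0.223, 0.0738]
tool_rot: [2.285, 2.154, 0.015]
force: [-7.6, -0.5, 30.9]
opening: 0.0199
grasp_force: 15.4
```

```bash
python3 - <<'E'
from h import *
p,d=viewer.camera("side");p2,d2=viewer.camera("wrist")
a=cv2.resize(p[200:350,190:430],None,fx=1.75,fy=1.75)
b=cv2.resize(p2,(350,262))
cv2.imwrite("pics/g1.png",cv2.hconcat([a[:262],b])[:,:,::-1])
P=fixed("side",d)
m=(P[...,2]>.02)&(P[...,2]<.13)&(P[...,1]>.17)&(P[...,1]<.3)&(P[...,0]<.55);q=P[m];print(q.min(0),q.max(0))
E
```

```text
[0.403 0.203 0.02 ] [0.453 0.243 0.13 ]
```

View pics/g1.png

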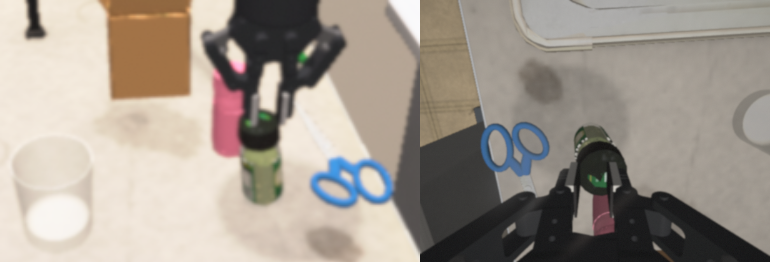

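```bash
python3 - <<'E'
from h import *
p,d=viewer.camera("side");P=fixed("side",d)
for u,v in[(333,258),(333,264),(354,258),(354,264),(340,262),(338,274),(340,268),(338,285),(340,305)]: print((u,v),P[v,u],p[v,u])
T=pose();c=viewer.calibration("wrist");p2,d2=viewer.camera("wrist");P2=cloud(d2,c["camera_matrix"],T@c["mount"])
for u,v in[(465,230),(250,280),(265,290),(300,280),(275,250)]: print((u,v),P2[v,u],p2[v,u])
print(T[:3])
cv2.imwrite("pics/g2.png",cv2.hconcat([cv2.resize(p[215:305,280:400],(480,360),interpolation=2),cv2.resize(p2[180:380,180:360],(320,360))])[:,:,::-1])
E
```

```text
(333, 258) [0.444 0.228 0.137] [81 77 77]
(333, 264) [0.443 0.229 0.125] [95 90 89]
(354, 258) [0.409 0.23  0.134] [112 106 105]
(354, 264) [0.408 0.23  0.122] [93 89 87]
(340, 262) [0.424 0.203 0.107] [165 154 138]
(338, 274) [0.435 0.234 0.107] [66 66 59]
(340, 268) [0.429 0.221 0.109] [58 81 57]
(338, 285) [0.436 0.241 0.089] [53 52 39]
(340, 305) [0.429 0.24  0.042] [132 130  97]
(465, 230) [ 0.578  0.202 -0.   ] [164 157 148]
(250, 280) [0.415 0.236 0.132] [28 30 28]
(265, 290) [0.419 0.217 0.107] [38 39 35]
(300, 280) [0.436 0.228 0.119] [33 35 34]
(275, 250) [0.425 0.238 0.106] [39 40 35]
[[ 0.059  0.998  0.008  0.425]
 [ 0.998 -0.059  0.006  0.223]
 [ 0.006  0.007 -1.     0.074]]
```

View pics/g2.png

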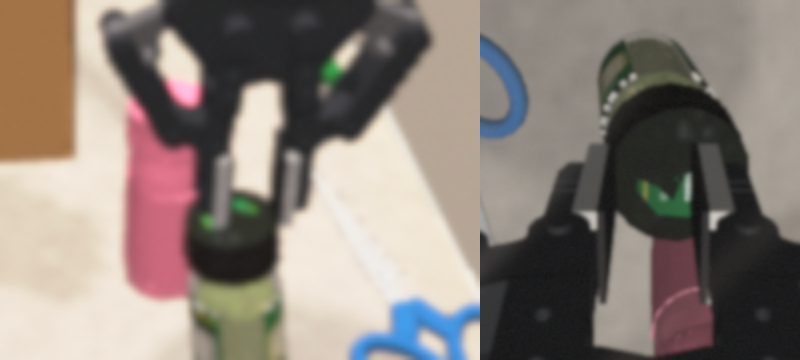

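The fingertips sit on the cap top, which is higher than the TCP reading implies. I'll open, lift and measure where the tips really are.

```bash
python3 -m crank '0 0 -0.1 0 0 0 60;0 0 -0.2 0 0 0 60;0 0 -0.4 0 0 0 60;0 0 -0.6 0 0 0 60;0 0 -0.6 0 0 0 60;0 0 -0.6 0 0 0 60;0 0 -0.6 0 0 0 60;0 0 -0.6 0 0 0 60'
cat > tips.py <<'E'
from h import *
T=pose();Ti=np.linalg.inv(T);c=viewer.calibration("wrist")
p,d=viewer.camera("wrist");P=cloud(d,c["camera_matrix"],c["mount"])
p2,d2=viewer.camera("side");P2=fixed("side",d2)@Ti[:3,:3].T+Ti[:3,3]
print(T[:3,3],sensors.get_state()["opening"])
for n,Q in(("wrist",P),("side",P2)):
    m=(abs(Q[...,0])<.02)&(abs(Q[...,1])<.065)&(Q[...,2]<.03)&(Q[...,2]>-.09)&((Q@T[:3,:3].T+T[:3,3])[...,2]>.112)
    for s in(-1,1):
        q=Q[m&(s*Q[...,1]>0)]
        if len(q): print(n,s,len(q),"zmax",np.sort(q[:,2])[-5:],"at",q[np.argsort(q[:,2])[-30:]].mean(0))
cv2.imwrite("pics/t.png",cv2.hconcat([cv2.resize(p2[170:350,260:440],(400,400)),cv2.resize(p[180:420,100:460],(400,400))])[:,:,::-1])
E
python3 tips.py
```

```text
clock: 3.68
position: [0.4213, 0.2203, 0.1573]
tool_rot: [-2.286, -2.154, 0.002]
force: [0.2, -0.4, -0.2]
opening: 0.0601
grasp_force: 0.0
[0.421 0.22  0.157] 0.059775413483553974
wrist -1 4028 zmax [-0.039 -0.039 -0.038 -0.038 -0.038] at [ 0.002 -0.03  -0.039]
wrist 1 3998 zmax [-0.039 -0.039 -0.039 -0.039 -0.037] at [ 0.002  0.031 -0.04 ]
side -1 319 zmax [-0.042 -0.042 -0.041 -0.041 -0.041] at [ 0.005 -0.031 -0.045]
side 1 274 zmax [-0.042 -0.042 -0.041 -0.041 -0.038] at [ 0.009  0.036 -0.046]
```

```bash
python3 -m crank '0.015 0 0 0 0 0 85;0.015 0 0 0 0 0 85;0.015 0 0.15 0 0 0 85;0.015 0 0.35 0 0 0 85;0.015 0 0.55 0 0 0 85;0.015 0 0.75 0 0 0 85;0.015 0 0.82 0 0 0 85;0.015 0 0.82 0 0 0 85'
python3 -m crank '0 0 0 0 0 0 30;0 0 0 0 0 0 30;0 0 0 0 0 0 30;0 0 0 0 0 0 30;0 0 0 0 0 0 30;0 0 0 0 0 0 30;0 0 0 0 0 0 30;0 0 0 0 0 0 30' 40
```

```text
clock: 4.45
position: [0.4187, 0.2217, 0.0318]
tool_rot: [-2.285, -2.152, 0.01]
force: [0.4, 0.2, 0.2]
opening: 0.0851
grasp_force: 0.0
clock: 5.12
position: [0.4233, 0.2234, 0.0366]
tool_rot: [2.286, 2.153, 0.004]
force: [-1.3, 0.2, 5.7]
opening: 0.0399
grasp_force: 39.7
```

```bash
python3 -m crank '0 0 -0.1 0 0 0 30;0 0 -0.25 0 0 0 30;0 0 -0.45 0 0 0 30;0 0 -0.65 0 0 0 30;0 0 -0.85 0 0 0 30;0 0 -1 0 0 0 30;-0.1 0.1 -1 0 0 0 30;-0.2 0.2 -1 0 0 0 30' 40
python3 -m crank '-0.1 0.1 -0.15 0 0 0 30;-0.25 0.2 -0.27 0 0 0 30;-0.4 0.3 -0.27 0 0 0 30;-0.55 0.4 -0.27 0 0 0 30;-0.7 0.45 -0.27 0 0 0 30;-0.85 0.48 -0.27 0 0 0 30;-0.95 0.48 -0.27 0 0 0 30;-1 0.48 -0.27 0 0 0 30'
python3 -c "
from h import *
C=frame([.510,-.068,0],-.054);t=(C@[0,.06,0,1])[:3];t[2]=.225
print(rel(t,down(-.054)))"
```

```text
clock: 5.78
position: [0.4519, 0.1918, 0.1878]
tool_rot: [2.283, 2.155, 0.007]
force: [0.5, -0.3, -0.5]
opening: 0.0396
grasp_force: 40.5
clock: 6.45
position: [0.5133, 0.0352, 0.2258]
tool_rot: [2.289, 2.151, -0.0]
force: [0.6, 0.2, -0.5]
opening: 0.0398
grasp_force: 40.6
[-0.288  0.017  0.005  0.     0.    -0.004]
```

```bash
python3 -m crank '-0.1 0.01 0 0 0 0 30;-0.2 0.017 0 0 0 0 30;-0.29 0.017 0 0 0 0 30;-0.29 0.017 0 0 0 0 30;-0.29 0.017 0 0 0 0 30;-0.29 0.017 0 0 0 0 30;-0.29 0.017 0 0 0 0 30;-0.29 0.017 0 0 0 0 30'
python3 - <<'E'
from h import *
p,d=viewer.camera("side");P=fixed("side",d);T=pose();p3,d3=viewer.camera("top");P3=fixed("top",d3)
cv2.imwrite("pics/o1.png",cv2.hconcat([cv2.resize(p[60:270,180:390],(400,400)),cv2.resize(p3[140:260,250:400],(400,320))[:400] if 0 else cv2.resize(p3[140:260,260:400],(400,400))])[:,:,::-1])
print(T[:3,3])
C=np.linalg.inv(frame([.510,-.068,0],-.054))
for n,Q in(("side",P),("top",P3)):
    L=Q@C[:3,:3].T+C[:3,3]
    m=(L[...,2]>.178)&(L[...,2]<.215)&(abs(L[...,0])<.06)&(L[...,1]<.12)&(L[...,1]>0)
    q=L[m];print(n,len(q)and(np.percentile(q,[2,50,98],axis=0)))
    for z in(.13,.15):
        m=(abs(L[...,2]-z)<.006)&(abs(L[...,0])<.08)&(abs(L[...,1])<.085); q=L[m]; print(z,np.median(q[q[:,0]<-.03,0]),np.median(q[q[:,0]>.03,0]))
    m=(abs(L[...,2]-.145)<.006)&(abs(L[...,0])<.03)&(L[...,1]>.09);print("left y",np.median(L[m][:,1]))
    m=(L[...,2]<.11)&(L[...,2]>.02)&(abs(L[...,0])<.03)&(L[...,1]>.09);print("left wall",np.median(L[m][:,1]))
E
```

```text
clock: 7.12
position: [0.5131, -0.0057, 0.2257]
tool_rot: [-2.286, -2.155, -0.0]
force: [-0.9, 0.6, -1.1]
opening: 0.0394
grasp_force: 40.6
[ 0.513 -0.006  0.226]
side [[-0.02   0.063  0.193]
 [ 0.001  0.075  0.204]
 [ 0.019  0.081  0.215]]
0.13 -0.04370222724411868 0.051948670027574584
0.15 -0.04719956825585098 0.06247620244911867
left y 0.10598147445345014
left wall 0.10036769867484349
top 0
0.13 nan nan
0.15 nan nan
left y nan
left wall nan
  return _methods._mean(a, axis=axis, dtype=dtype,
  ret = ret.dtype.type(ret / rcount)
```

View pics/o1.png

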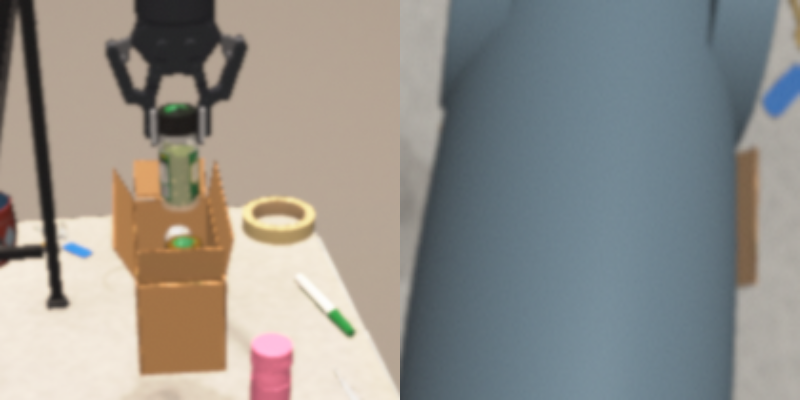

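The jar is centred over the empty cell at about carton (0, 0.061). In the side crop it hangs at (180,160), between the flaps. I'll lower it slowly.

```bash
python3 -m crank '0 0.02 0.1 0 0 0 30;0 0.02 0.2 0 0 0 30;0 0.02 0.3 0 0 0 30;0 0.02 0.4 0 0 0 30;0 0.02 0.5 0 0 0 30;0 0.02 0.6 0 0 0 30;0 0.02 0.7 0 0 0 30;0 0.02 0.8 0 0 0 30'
python3 -m crank '0 0 0.1 0 0 0 30;0 0 0.2 0 0 0 30;0 0 0.3 0 0 0 30;0 0 0.36 0 0 0 30;0 0 0.4 0 0 0 30;0 0 0.42 0 0 0 30;0 0 0.42 0 0 0 30;0 0 0.42 0 0 0 30'
```

```text
clock: 7.88
position: [0.5162, -0.0063, 0.105]
tool_rot: [2.286, 2.155, 0.0]
force: [-0.3, 0.2, -0.7]
opening: 0.0398
grasp_force: 40.6
clock: 8.55
position: [0.5176, -0.0066, 0.0447]
tool_rot: [2.285, 2.153, 0.003]
force: [-3.1, 0.1, 10.9]
opening: 0.0394
grasp_force: 45.9
```

```bash
python3 -m crank '0 0 0.01 0 0 0 30;0 0 0.02 0 0 0 30;0 0 0.03 0 0 0 30;0 0 0.03 0 0 0 30;0 0 0.03 0 0 0 30;0 0 0.03 0 0 0 30;0 0 0.03 0 0 0 30;0 0 0.03 0 0 0 30'
python3 - <<'E'
from h import *
p,d=viewer.camera("side");P=fixed("side",d)
C=np.linalg.inv(frame([.510,-.068,0],-.054));L=P@C[:3,:3].T+C[:3,3]
m=(abs(L[...,0])<.02)&(abs(L[...,1]-.055)<.03)&(L[...,2]>.09)&(L[...,2]<.13);q=L[m];print(len(q),np.percentile(q,[2,50,98],axis=0))
cv2.imwrite("pics/i1.png",cv2.resize(p[90:270,200:380],(500,500))[:,:,::-1])
E
```

```text
clock: 9.22
position: [0.5184, -0.0067, 0.0437]
tool_rot: [2.282, 2.151, 0.006]
force: [-13.9, 1.6, 34.3]
opening: 0.0393
grasp_force: 55.5
6 [[-0.013  0.067  0.1  ]
 [-0.007  0.074  0.104]
 [-0.002  0.076  0.105]]
```

View pics/i1.png

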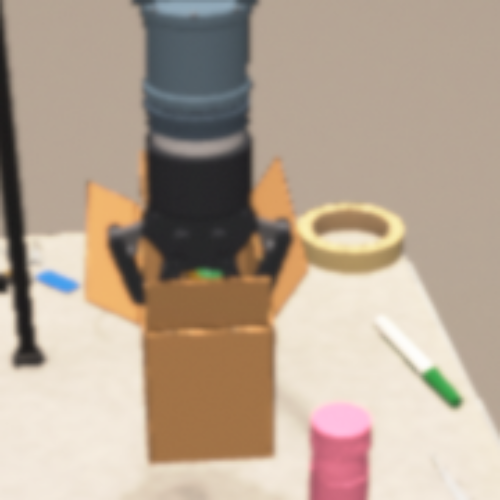

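```bash
python3 -m crank '0 0 -0.02 0 0 0 30;0 0 -0.02 0 0 0 30;0 0 -0.02 0 0 0 48;0 0 -0.02 0 0 0 48;0 0 -0.02 0 0 0 52;0 0 -0.02 0 0 0 52;0 0 -0.02 0 0 0 52;0 0 -0.02 0 0 0 52' 20
python3 -m crank '0 0 -0.05 0 0 0 52;0 0 -0.15 0 0 0 52;0 0 -0.3 0 0 0 52;0 0 -0.45 0 0 0 52;0 0 -0.6 0 0 0 52;0 0 -0.75 0 0 0 52;0 0 -0.9 0 0 0 52;0 0 -1 0 0 0 52'
```

```text
clock: 9.93
position: [0.5151, -0.0062, 0.0445]
tool_rot: [2.286, 2.155, -0.0]
force: [-14.0, 1.1, 26.8]
opening: 0.0518
grasp_force: 10.4
clock: 10.6
position: [0.5173, -0.0066, 0.1941]
tool_rot: [2.285, 2.152, 0.004]
force: [-0.4, 0.1, -0.3]
opening: 0.0517
grasp_force: 0.0
```

```bash
python3 -m crank '0.2 0 -0.2 0 0 0 30;0.4 0 -0.4 0 0 0 10;0.6 0 -0.6 0 0 0 0;0.75 0 -0.6 0 0 0 0;0.75 0 -0.6 0 0 0 0;0.75 0 -0.6 0 0 0 0;0.75 0 -0.6 0 0 0 0;0.75 0 -0.6 0 0 0 0' 40
cat > flaps.py <<'E'
from h import *
def look(name="x"):
    T=pose();c=viewer.calibration("wrist");W=[]
    p,d=viewer.camera("wrist");W.append(cloud(d,c["camera_matrix"],T@c["mount"]));I=[p]
    for n in("side","top"):
        p,d=viewer.camera(n);W.append(fixed(n,d));I.append(p)
    for n,p in zip("wst",I): cv2.imwrite(f"pics/{name}_{n}.png",p[:,:,::-1])
    C=np.linalg.inv(frame([.510,-.068,0],-.054))
    for n,P,p in zip(("wrist","side","top"),W,I):
        hsv=cv2.cvtColor(p,cv2.COLOR_RGB2HSV);b=(hsv[...,0]>4)&(hsv[...,0]<20)&(hsv[...,1]>80)
        L=P@C[:3,:3].T+C[:3,3]; o=n+": "
        for nm,ax,sg in(("left",1,1),("right",1,-1),("near",0,-1),("far",0,1)):
            half=.1005 if ax else .0465; u=sg*L[...,ax]-half; z=L[...,2]-.12
            r=np.hypot(u,z); oth=abs(L[...,1-ax])
            m=b&(r>.02)&(r<.052)&(oth<(.036 if ax else .09))&(u>-.049)&(z>-.02)
            if m.sum()>25:
                a=np.arctan2(z[m],-u[m]); o+=f"{nm} {np.median(a):.2f}±{a.std():.2f}({m.sum()}) "
        m=(abs(L[...,0])<.044)&(abs(L[...,1]-.066)<.031)&(L[...,2]>.09)&(L[...,2]<.118)&~b
        if m.sum()>25: q=L[m]; o+=f"jar top n{m.sum()} {q.min(0)} {q.max(0)} med {np.median(q,0)}"
        print(o)
    print("TCP",T[:3,3])
if __name__=="__main__":
    import sys; look(sys.argv[1])
E
python3 flaps.py a
```

```text
clock: 11.27
position: [0.5223, 0.1048, 0.2804]
tool_rot: [-2.287, -2.152, 0.002]
force: [-0.7, 0.5, -0.5]
opening: 0.0003
grasp_force: 0.0
wrist: left 1.85±0.43(334) near 2.49±0.14(858) far 2.56±0.02(983) 
side: left 1.80±0.33(407) right 2.06±0.21(368) near 2.43±0.58(528) far 2.53±0.49(545) 
top: left -0.31±1.02(36) right 1.98±0.05(293) near 2.47±0.92(1030) far 2.51±0.69(1208) jar top n247 [-0.018  0.043  0.091] [0.019 0.079 0.114] med [-0.001  0.062  0.109]
TCP [0.522 0.105 0.28 ]
```

View pics/a_w.png

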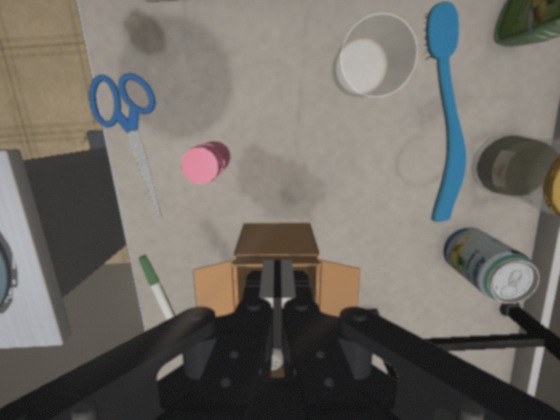

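The jar stands upright at carton (0, 0.062). The long flaps were pushed out to about 2.5, which is still workable. In the wrist view the flaps are at (213,290) near, (338,290) far and (277,240) left. Next I'll measure the closed fingertips.

```bash
cat > where.py <<'E'
from h import *
C=np.linalg.inv(frame([.510,-.068,0],-.054));T=pose();s=sensors.get_state()
print("TCP in carton",C@T[:,3],"zaxis",(C@T)[:3,2],"yaxis",(C@T)[:3,1],"F",s["force"])
E
python3 where.py; python3 - <<'E'
from h import *
c=viewer.calibration("wrist");p,d=viewer.camera("wrist");P=cloud(d,c["camera_matrix"],c["mount"])
g=cv2.cvtColor(p,cv2.COLOR_RGB2GRAY)
for lo in(-.10,-.06,-.05):
    m=(abs(P[...,0])<.03)&(abs(P[...,1])<.03)&(P[...,2]<0.02)&(P[...,2]>lo)
    q=P[m];print(lo,len(q),q.min(0),q.max(0),np.sort(q[:,2])[-6:])
# column profile of finger at tool y ~ +-.007
for v in range(250,330,8):
    print(v,P[v,268],P[v,287])
E
```

```text
TCP in carton [0.003 0.173 0.281 1.   ] zaxis [-0.001 -0.    -1.   ] yaxis [ 1.    -0.007 -0.001] F [-0.25  -0.487  0.288]
-0.1 11710 [-0.011 -0.03  -0.1  ] [ 0.019  0.03  -0.037] [-0.038 -0.038 -0.038 -0.038 -0.038 -0.037]
-0.06 1407 [ 0.007 -0.013 -0.06 ] [ 0.013  0.014 -0.037] [-0.038 -0.038 -0.038 -0.038 -0.038 -0.037]
-0.05 664 [ 0.007 -0.013 -0.05 ] [ 0.013  0.014 -0.037] [-0.038 -0.038 -0.038 -0.038 -0.038 -0.037]
250 [-0.071 -0.01   0.175] [-0.071  0.012  0.174]
258 [-0.067 -0.009  0.143] [-0.066  0.011  0.142]
266 [ 0.012 -0.004 -0.044] [ 0.013  0.005 -0.045]
274 [ 0.012 -0.003 -0.052] [ 0.012  0.004 -0.052]
282 [ 0.013 -0.003 -0.06 ] [ 0.012  0.004 -0.059]
290 [ 0.012 -0.003 -0.066] [ 0.012  0.004 -0.065]
298 [ 0.012 -0.003 -0.071] [ 0.012  0.004 -0.071]
306 [ 0.013 -0.003 -0.078] [ 0.013  0.004 -0.078]
314 [ 0.013 -0.003 -0.083] [ 0.013  0.004 -0.083]
322 [ 0.013 -0.003 -0.087] [ 0.013  0.003 -0.087]
```

```bash
python3 -m crank '-0.12 0 0.2 0 0 0 0;-0.12 0 0.4 0 0 0 0;-0.12 0 0.6 0 0 0 0;-0.12 0 0.8 0 0 0 0;-0.12 0 0.95 0 0 0 0;-0.12 0 1 0 0 0 0;-0.12 0 1 0 0 0 0;-0.12 0 1 0 0 0 0'
python3 where.py
python3 -m crank '-0.1 0 0.1 0 0 0 0;-0.2 0 0.1 0 0 0 0;-0.28 0 0.075 0 0 0 0;-0.37 0 0.075 0 0 0 0;-0.43 0 0.11 0 0 0 0;-0.48 0 0.16 0 0 0 0;-0.515 0 0.22 0 0 0 0;-0.525 0 0.28 0 0 0 0'
python3 -m crank '0 0 0.01 0 0 0 0;0 0 0.02 0 0 0 0;0 0 0.02 0 0 0 0;0 0 0.02 0 0 0 0;0 0 0.02 0 0 0 0;0 0 0.02 0 0 0 0;0 0 0.02 0 0 0 0;0 0 0.02 0 0 0 0'
python3 where.py; python3 flaps.py b
```

```text
clock: 12.13
position: [0.522, 0.0874, 0.1318]
tool_rot: [2.287, 2.153, 0.0]
force: [0.6, -0.3, -0.4]
opening: 0.0
grasp_force: 0.0
TCP in carton [0.004 0.156 0.132 1.   ] zaxis [ 0.  0. -1.] yaxis [ 1.    -0.006  0.   ] F [ 0.59  -0.277 -0.44 ]
clock: 12.8
position: [0.518, 0.008, 0.0891]
tool_rot: [2.287, 2.151, 0.002]
force: [1.9, -0.5, 1.8]
opening: 0.0002
grasp_force: 0.8
clock: 13.47
position: [0.5168, 0.0082, 0.0864]
tool_rot: [2.286, 2.153, -0.003]
force: [-1.3, -4.6, 6.6]
opening: -0.0001
grasp_force: 3.0
TCP in carton [0.003 0.076 0.086 1.   ] zaxis [-0.    -0.003 -1.   ] yaxis [ 1.    -0.006 -0.   ] F [-1.293 -4.586  6.566]
wrist: left -0.01±0.48(3616) near 2.49±1.11(7823) far 2.55±1.03(7557) 
side: left 0.06±0.55(116) near 2.42±1.02(531) far 2.52±0.79(579) 
top: right 1.99±0.20(293) near 2.48±0.06(231) far 2.51±0.06(270) 
TCP [0.517 0.008 0.086]
```

```bash
python3 -m crank '0 0 -0.2 0 0 0 0;0 0 -0.4 0 0 0 0;-0.1 0 -0.55 0 0 0 0;-0.3 0 -0.55 0 0 0 0;-0.5 0 -0.55 0 0 0 0;-0.7 0 -0.55 0 0 0 0;-0.9 0 -0.55 0 0 0 0;-0.95 0 -0.55 0 0 0 0'
python3 -m crank '-0.15 0 0 0 0 0 0;-0.3 0 0 0 0 0 0;-0.45 0 0 0 0 0 0;-0.6 0 0 0 0 0 0;-0.6 0 0.1 0 0 0 0;-0.6 0 0.2 0 0 0 0;-0.6 0 0.3 0 0 0 0;-0.6 0 0.33 0 0 0 0'
python3 where.py
```

```text
clock: 14.28
position: [0.5079, -0.1362, 0.1678]
tool_rot: [-2.29, -2.15, 0.002]
force: [1.2, 0.5, -0.2]
opening: -0.0001
grasp_force: 0.0
clock: 14.95
position: [0.5013, -0.2211, 0.116]
tool_rot: [-2.282, -2.151, 0.002]
force: [-1.0, 0.9, 0.0]
opening: 0.0002
grasp_force: 0.0
TCP in carton [-0.    -0.153  0.116  1.   ] zaxis [-0.005  0.003 -1.   ] yaxis [ 1.    -0.005 -0.005] F [-0.973  0.853  0.034]
```

```bash
python3 -m crank '0.1 0 -0.01 0 0 0 0;0.19 0 -0.025 0 0 0 0;0.27 0 -0.025 0 0 0 0;0.36 0 -0.025 0 0 0 0;0.42 0 0.01 0 0 0 0;0.47 0 0.06 0 0 0 0;0.5 0 0.12 0 0 0 0;0.51 0 0.18 0 0 0 0'
python3 -m crank '0 0 0.01 0 0 0 0;0 0 0.02 0 0 0 0;0 0 0.02 0 0 0 0;0 0 0.02 0 0 0 0;0 0 0.02 0 0 0 0;0 0 0 0 0 0 0;0 0 -0.2 0 0 0 0;0 0 -0.4 0 0 0 0'
python3 flaps.py c;python3 where.py
```

```text
clock: 15.62
position: [0.508, -0.1453, 0.0914]
tool_rot: [-2.285, -2.155, -0.002]
force: [0.8, 0.4, 1.7]
opening: -0.0002
grasp_force: 0.7
clock: 16.28
position: [0.5059, -0.1461, 0.1516]
tool_rot: [-2.284, -2.151, 0.003]
force: [2.0, -0.3, 0.5]
opening: 0.0002
grasp_force: 0.0
wrist: left -0.01±0.05(1759) right 0.03±0.02(4324) near 2.48±1.13(17938) far 2.55±1.06(18550) jar top n1881 [-0.015  0.039  0.09 ] [0.022 0.056 0.118] med [0.003 0.048 0.107]
side: left 0.04±0.30(70) right 0.08±0.03(73) near 2.40±1.10(660) far 2.52±1.03(643) 
top: left 0.03±0.07(395) right 0.07±0.05(432) near 2.43±1.23(1469) far 2.48±1.15(1588) jar top n49 [-0.015  0.044  0.095] [0.015 0.054 0.112] med [0.003 0.049 0.109]
TCP [ 0.506 -0.146  0.152]
TCP in carton [ 0.004 -0.08   0.155  1.   ] zaxis [ 0.006 -0.002 -1.   ] yaxis [ 1.    -0.006  0.006] F [ 0.297 -0.69  -0.773]
```

```bash
python3 -m crank '0.13 -0.2 0 0 0 0 0;0.26 -0.4 0 0 0 0 0;0.4 -0.6 0 0 0 0 0;0.53 -0.8 0 0 0 0 0;0.53 -0.8 0.1 0 0 0 0;0.53 -0.8 0.25 0 0 0 0;0.53 -0.8 0.36 0 0 0 0;0.53 -0.8 0.36 0 0 0 0'
python3 where.py
```

```text
clock: 17.1
position: [0.3893, -0.059, 0.0949]
tool_rot: [-2.283, -2.15, 0.005]
force: [-0.8, -0.5, 0.1]
opening: -0.0
grasp_force: 0.0
TCP in carton [-0.121  0.002  0.095  1.   ] zaxis [-0.006  0.002 -1.   ] yaxis [ 1.    -0.006 -0.006] F [-0.843 -0.513  0.081]
```

```bash
python3 -m crank '0 0.12 -0.03 0 0 0 0;0 0.22 -0.1 0 0 0 0;0 0.32 -0.15 0 0 0 0;0 0.4 -0.165 0 0 0 0;0 0.49 -0.16 0 0 0 0;0 0.55 -0.125 0 0 0 0;0 0.6 -0.07 0 0 0 0;0 0.63 -0.01 0 0 0 0'
python3 -m crank '0 0.01 0.03 0 0 0 0;0 0.01 0.05 0 0 0 0;0 0.01 0.06 0 0 0 0;0 0.01 0.06 0 0 0 0;0 0.01 0.06 0 0 0 0;0 0.01 0.06 0 0 0 0;0 0.01 0.06 0 0 0 0;0 0.01 0.06 0 0 0 0'
python3 flaps.py d;python3 where.py
```

```text
clock: 17.77
position: [0.4886, -0.0661, 0.0994]
tool_rot: [2.286, 2.153, 0.002]
force: [0.6, 0.5, 1.3]
opening: -0.0004
grasp_force: 0.8
clock: 18.43
position: [0.4885, -0.0659, 0.0908]
tool_rot: [2.287, 2.154, 0.0]
force: [-0.1, 0.4, 0.7]
opening: 0.0003
grasp_force: 0.0
wrist: left 0.05±0.06(11002) right 0.05±0.03(163) near 0.08±0.09(13112) far 2.54±1.12(31344) jar top n460 [0.005 0.041 0.106] [0.02  0.052 0.11 ] med [0.011 0.048 0.108]
side: left 0.04±0.15(53) right 0.06±0.06(60) near 0.12±0.34(155) far 2.51±1.14(715) 
top: left 0.08±0.09(425) near 0.12±0.07(397) far 2.46±1.17(746) 
TCP [ 0.488 -0.066  0.091]
TCP in carton [-0.022  0.001  0.091  1.   ] zaxis [ 0.  0. -1.] yaxis [ 1.    -0.006  0.   ] F [ 0.41   0.418 -0.392]
```

```bash
python3 -m crank '0 0 0.02 0 0 0 0;0 0 0.035 0 0 0 0;0 0 0.035 0 0 0 0;0 0 0.035 0 0 0 0;0 0 0 0 0 0 0;0 0 -0.2 0 0 0 0;0 0 -0.4 0 0 0 0;0 0 -0.55 0 0 0 0'
python3 where.py
python3 -m crank '0 0.1 -0.03 -0.05 0 0 0;0 0.25 -0.03 -0.1 0 0 0;0 0.4 -0.03 -0.125 0 0 0;0 0.55 -0.03 -0.125 0 0 0;0 0.7 -0.03 -0.125 0 0 0;0 0.85 -0.03 -0.125 0 0 0;0 0.97 -0.03 -0.125 0 0 0;0 0.97 -0.03 -0.125 0 0 0'
python3 where.py; python3 flaps.py e
```

```text
clock: 19.25
position: [0.4887, -0.0659, 0.175]
tool_rot: [2.286, 2.153, 0.001]
force: [1.1, -0.9, -0.4]
opening: 0.0003
grasp_force: 0.0
TCP in carton [-0.021  0.001  0.175  1.   ] zaxis [ 0.001 -0.    -1.   ] yaxis [ 1.    -0.006  0.001] F [ 1.098 -0.9   -0.4  ]
clock: 19.92
position: [0.6368, -0.075, 0.1775]
tool_rot: [2.138, 2.015, 0.267]
force: [0.4, -0.1, 0.1]
opening: 0.0004
grasp_force: 0.0
TCP in carton [ 0.127 -0.     0.177  1.   ] zaxis [ 0.261 -0.002 -0.965] yaxis [ 0.965 -0.005  0.261] F [ 0.383 -0.082  0.093]
wrist: left 0.02±0.06(5357) right 0.05±0.05(4210) near 0.07±0.05(13948) far 2.52±1.29(17297) jar top n644 [-0.002  0.041  0.091] [0.022 0.052 0.11 ] med [0.009 0.047 0.108]
side: left 0.06±0.15(53) right 0.04±0.07(49) near 0.10±0.11(64) far 2.51±1.13(719) 
top: left 0.09±0.09(426) near 0.12±0.07(399) far 2.46±1.18(740) 
TCP [ 0.637 -0.075  0.177]
```

```bash
python3 -m crank '0 -0.03 0.12 0 0 0 0;0 -0.065 0.25 0 0 0 0;0 -0.1 0.38 0 0 0 0;0 -0.134 0.495 0 0 0 0;0 -0.134 0.495 0 0 0 0;0 -0.134 0.495 0 0 0 0;0 -0.134 0.495 0 0 0 0;0 -0.134 0.495 0 0 0 0'
python3 where.py
python3 -m crank '0 -0.065 -0.04 0 0 0 0;0 -0.131 -0.077 0 0 0 0;0 -0.175 -0.125 0 0 0 0;0 -0.221 -0.177 0 0 0 0;0 -0.27 -0.22 0 0 0 0;0 -0.323 -0.26 0 0 0 0;0 -0.323 -0.26 0 0 0 0;0 -0.323 -0.26 0 0 0 0'
python3 where.py; python3 flaps.py f
```

```text
clock: 20.73
position: [0.6347, -0.0749, 0.1028]
tool_rot: [2.138, 2.013, 0.268]
force: [0.4, 0.4, -0.2]
opening: -0.0004
grasp_force: 0.0
TCP in carton [ 0.125 -0.     0.103  1.   ] zaxis [ 0.262 -0.002 -0.965] yaxis [ 0.965 -0.006  0.262] F [ 0.395  0.404 -0.16 ]
clock: 21.4
position: [0.5763, -0.0712, 0.1266]
tool_rot: [2.139, 2.015, 0.266]
force: [1.0, 0.3, 0.2]
opening: 0.0003
grasp_force: 0.4
TCP in carton [0.066 0.    0.127 1.   ] zaxis [ 0.26  -0.002 -0.966] yaxis [ 0.966 -0.006  0.26 ] F [0.965 0.304 0.221]
wrist: left 0.05±0.06(9594) right 0.07±0.05(260) near 0.08±0.04(15932) far 0.02±0.56(9124) jar top n552 [0.001 0.041 0.105] [0.02  0.053 0.117] med [0.009 0.047 0.108]
side: left 0.05±0.27(58) right 0.05±0.07(50) near 0.10±0.13(70) far 0.09±0.72(285) 
top: left 0.08±0.09(421) near 0.12±0.07(432) far 0.06±0.49(299) 
TCP [ 0.576 -0.071  0.127]
```

```bash
python3 -m crank '0 -0.045 -0.01 0 0 0 0;0 -0.09 -0.018 0 0 0 0;0 -0.15 -0.002 0 0 0 0;0 -0.2 0.037 0 0 0 0;0 -0.24 0.09 0 0 0 0;0 -0.27 0.15 0 0 0 0;0 -0.275 0.18 0 0 0 0;0 -0.275 0.18 0 0 0 0'
python3 where.py; python3 flaps.py g
```

```text
clock: 22.22
position: [0.5424, -0.069, 0.0912]
tool_rot: [2.14, 2.015, 0.264]
force: [-15.1, 2.7, 27.1]
opening: -0.0004
grasp_force: 13.5
TCP in carton [0.032 0.001 0.091 1.   ] zaxis [ 0.258 -0.002 -0.966] yaxis [ 0.966 -0.006  0.258] F [-15.141   2.715  27.145]
wrist: left 0.08±0.03(13077) right 0.06±0.01(117) near 0.08±0.10(16960) far 0.07±0.08(13805) 
side: right 0.13±0.04(47) near 0.12±0.20(52) far 0.15±0.41(115) 
top: left 0.12±0.07(444) near 0.12±0.06(374) far 0.11±0.06(372) 
TCP [ 0.542 -0.069  0.091]
```

```bash
python3 -m crank '0 0.03 -0.1 0 0 0 0;0 0.06 -0.22 0 0 0 0;0 0.1 -0.386 0 0 0 0;0 0 -0.42 0.05 0 0 0;0 -0.1 -0.44 0.1 0 0 0;0 -0.103 -0.441 0.125 0 0 0;0 -0.103 -0.441 0.125 0 0 0;0 -0.103 -0.441 0.125 0 0 0'
python3 where.py; python3 flaps.py i
```

```text
clock: 23.03
position: [0.512, -0.0672, 0.148]
tool_rot: [-2.286, -2.154, 0.0]
force: [-0.5, -1.5, 0.0]
opening: -0.0001
grasp_force: 0.0
TCP in carton [0.002 0.001 0.148 1.   ] zaxis [-0.001  0.    -1.   ] yaxis [ 1.    -0.006 -0.001] F [-0.51  -1.522  0.049]
wrist: left 0.08±0.03(6072) right 0.06±0.01(85) near 0.08±0.03(8492) far 0.08±0.03(8248) 
side: near 0.10±0.15(34) far 0.10±0.03(44) 
top: left 0.11±0.06(444) near 0.12±0.07(462) far 0.12±0.06(485) 
TCP [ 0.512 -0.067  0.148]
```

```bash
python3 -m crank '0 0 0.15 0 0 0 0;0 0 0.28 0 0 0 0;0 0 0.36 0 0 0 0;0 0 0.39 0 0 0 0;0 0 0.41 0 0 0 0;0 0 0.425 0 0 0 0;0 0 0.425 0 0 0 0;0 0 0.425 0 0 0 0'
python3 where.py
python3 -m crank '0 0 -0.1 0 0 0 0;0 0 -0.3 0 0 0 0;0 0 -0.5 0 0 0 0;0 0 -0.7 0 0 0 0;0 0 -0.9 0 0 0 0;0 0 -1 0 0 0 0;0 0 -1 0 0 0 0;0 0 -1 0 0 0 0'
python3 flaps.py j; python3 - <<'E'
from h import *
C=np.linalg.inv(frame([.510,-.068,0],-.054));c=viewer.calibration("wrist")
for n in("wrist","top","side"):
    T=pose();p,d=viewer.camera(n);P=cloud(d,c["camera_matrix"],T@c["mount"]) if n=="wrist" else fixed(n,d)
    L=P@C[:3,:3].T+C[:3,3];hsv=cv2.cvtColor(p,cv2.COLOR_RGB2HSV);b=(hsv[...,0]>4)&(hsv[...,0]<20)&(hsv[...,1]>80)
    for nm,s in(("near",-1),("far",1)):
        m=b&(s*L[...,0]>.006)&(s*L[...,0]<.043)&(abs(L[...,1])<.09)&(abs(L[...,2]-.12)<.02)
        q=L[m]
        if len(q)>30:
            A=np.linalg.lstsq(np.c_[q[:,:2],np.ones(len(q))],q[:,2],rcond=None)[0];print(n,nm,len(q),"slope close",-s*A[0],"z at hinge",A[2]+s*.0465*A[0],"tilt v",A[1])
E
```

```text
clock: 23.85
position: [0.5096, -0.0667, 0.0891]
tool_rot: [-2.287, -2.154, 0.001]
force: [-14.0, 3.3, 28.4]
opening: 0.0001
grasp_force: 14.3
TCP in carton [-0.     0.001  0.089  1.   ] zaxis [-0.001 -0.    -1.   ] yaxis [ 1.    -0.006 -0.001] F [-13.995   3.253  28.403]
clock: 24.52
position: [0.5125, -0.0675, 0.2365]
tool_rot: [2.285, 2.152, 0.003]
force: [0.1, 0.4, -0.9]
opening: -0.0
grasp_force: 0.0
wrist: left 0.08±0.03(2963) right 0.07±0.02(868) near 0.08±0.03(5379) far 0.08±0.03(5295) 
side: near 0.10±0.19(31) far 0.11±0.04(41) 
top: left 0.12±0.07(447) near 0.12±0.07(526) far 0.12±0.06(561) 
TCP [ 0.513 -0.067  0.236]
wrist near 7249 slope close -0.0032572118118388933 z at hinge 0.12273174520492088 tilt v -0.0005339631097115577
wrist far 7187 slope close 0.0005443217058158026 z at hinge 0.12266737519690303 tilt v -0.0005894423478935151
top near 645 slope close -0.005244338222168257 z at hinge 0.12396383984442132 tilt v 0.002773406452215424
top far 708 slope close -0.002276600937363219 z at hinge 0.12399875577546969 tilt v 0.0022445776857036998
side near 145 slope close -0.38090177389100854 z at hinge 0.1277081589038713 tilt v -0.012016736949099951
side far 58 slope close 0.07025178156116184 z at hinge 0.12419836696870085 tilt v -0.0012204417221896025
```

```bash
python3 - <<'E'
import cv2
a=cv2.imread("pics/j_w.png");b=cv2.imread("pics/j_s.png")
cv2.imwrite("pics/fin.png",cv2.hconcat([cv2.resize(a,(480,360)),cv2.resize(b[100:290,200:360],(303,360))]))
E
```

```text
(no output)
```

View pics/fin.png

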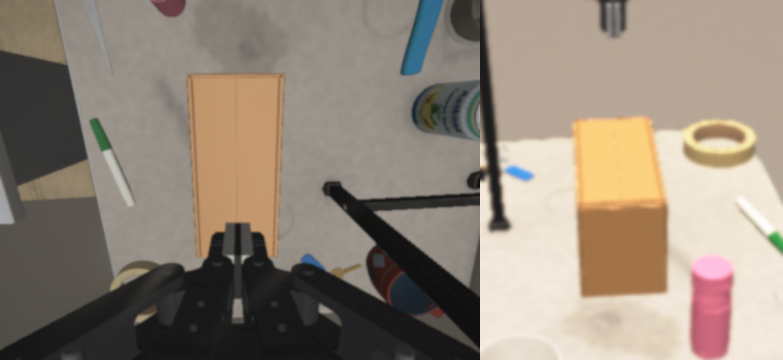

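The picture shows a closed carton, lid at (237,160), with the seam closed and the flaps level to within 0.01 rad. The gripper is clear of it.

```bash
python3 -c "
from cell import finish_job
print(finish_job())"
```

```text
the job is handed in; nothing more can be done
None
```

I put the spice jar upright in the empty cell and folded the short flaps, then the long ones, flat by about 24.5 s (limit 64 s); the glass was not touched, the job is handed in, and no verdict came back.

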